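# Nest the tumblers with a light push and pack the pair

### The arm

A 6-joint arm with a two-finger parallel gripper is mounted at the origin on a cart in front of the work surface, level with it; the furniture and walls round the work are solid. World frame = base frame: x ahead of the robot, y to its left, z up, the work surface at z = 0. Lengths are in mm, angles in rad, forces in N, time in s.
With the tool pointing down it reaches from about 350 to 975 mm from the base axis. Payload 17.4 kg.
Tool frame: the origin (TCP) lies midway between the tips of the shut fingers; the grasp point (between the pads) lies 19 mm behind it (bot.tcp_to_grasp is the distance from the TCP to the grasp point, in mm); z points along the fingers, y is the line along which they close (so a half turn about z gives the same grasp; the last joint's range is limited). The gripper opens to 85 mm and grips with 20 to 120 N. Pads are 22 mm wide; open, the fingers measure 114 mm over their backs; the gripper's body (76 mm by 85 mm) begins 54 mm behind the grasp point. The pads swing forward as they close: fully open they stand 13 mm farther back than shut.
Start: joints at [-1.362, 0.116, 1.442, -0, 1.584, -0.038], TCP at [164.894, -654.555, 231.303] pointing down, gripper open.
Joint ranges: [-2.83, 2.83], [-0.83, 2.19], [0.07, 2.5], [-1.14, 4.28], [0.01, 3], [-2.97, 2.97]. Speed limits (rad/s): [1.89, 1.89, 2.22, 3.14, 3.14, 3.14].

### API

Orientations are given as a rotation vector (axis times angle).
In Python, from cell import bot gives the robot as it stands. The module is installed in compiled form; this text tells all that it offers.
- The arm moves only by the tool servo_tool, never from a script. Its argument "commands" is a list of rows, each a list of 5 numbers: the opening, from -1 (shut) to 1 (fully open), so that 0 is half open, then the shift along the tool's x, y, z in units of 25 mm (1.0 is 25 mm), then the turn about the tool's z in units of 6 degrees (1.0 is 6 degrees). A call has 1 to 20 rows; each row is the pose to reach, as a shift and turn from the pose commanded when the call began, along the tool's axes at that moment; what a row does not reach only later rows make up. A row lasts 1/12 s, in which the tool goes at most 41.7 mm and 7.16 degrees, less where a joint would pass 70% of its speed; a pose out of reach is approached as far as the arm can. A call with a gripper value outside its range is refused whole. The fingers move at their own pace and stop on an object; "newtons" is the grip in N (left out, the last holds). Time passes only in rows, so rows that repeat a pose let the fingers close. It gives the time, the measured TCP pose, the force, the opening and the grip force at its end, in the units of the state.
- bot.state(): the state, without advancing time (a new reading comes with each control period).
- bot.grab_frame(name): name is "scene" or "top" or "wrist"; returns a dict with "img" (384x512x3 uint8, red, green, blue), "range_z" (384x512 float32, mm along the optical axis (not along the pixel's ray), 0 where there is no reading), "fovy" (degrees; the focal length in pixels is half the picture's height over the tangent of half this angle, whatever the lens; pixels are square), "cx", "cy" (the principal point, pixels), "D" ([k1, k2, p1, p2, k3] as OpenCV has them; the pictures are not rectified), "R" (3x3) and "t" (3): a world point X has camera coordinates R X + t. Camera axes: x right, y down, z forward; pixel columns grow to the right and rows downward; lengths in mm; the calibration is good to about 2 mm. A picture is of the moment at which its call begins.
- bot.sign_off(): hands the job in; it is judged then, once.
The state is a dict: "clock": time; "joint_positions": joint angles; "qvel": joint speeds; "tau": joint torques, N m; "tool_pos": TCP position; "eef_rot": TCP orientation; "ft_force": force on the tool from outside, world axes, zero at the start; "wrist_torque": the same for the moment, N m; "finger_gap": finger opening in mm; "grip_force": force on a finger pad.
Only numpy, scipy, OpenCV 4.12 (cv2) and the standard library are available. Lean on these libraries where they do the work, as an engineer would, in place of code of your own. Each camera call takes 0.05 s, during which the arm holds its last target. There are 200 camera calls.

### The job

Stand the flanged tumbler upright in the wider pot and, with the pot still on the table, push it lightly down between the pot's spring ribs until its flange is only a small gap above the pot's rim, like the finished pair in the tray; never press the flange right down onto the rim, as the two then jam. Then lift the pair, held together by its snug fit, and set it down gently on the card pad in the empty compartment of the tray, still nested with that small gap, and let go. Leave the mugs and the roll of tape where they stand.

Things in the scene. Friction and masses are not known exactly. Their poses are not given: they have to be found in the camera images.
- cup: flanged tumbler, loose, upright: grey plastic tapered cup, 95 mm tall, about 60 g. Origin: centre of its underside, z up its axis. Outer diameter 42 mm at the bottom, growing evenly to 65 mm at the rim (61 mm at 80 mm height); wall 2.5 mm. A ring flange, 67 mm diameter, sits 58 to 61.5 mm above the underside. Grip it across the outside between flange and rim.
- cup_flange (a point): point on the tumbler's axis at the height of the flange's underside (58 mm above its origin)
- pot: pot, loose, upright: grey plastic tapered vessel without flange, 80 mm tall, about 90 g. Origin: centre of its underside, z up its axis. Outer diameter 49 mm at the bottom, 68 mm at the rim; mouth 62 mm wide. Four steel spring ribs stand inside along the wall, 4 to 34 mm below the rim (about 50 mm between opposite ribs at the top, narrowing with the wall).
- pot_rim (a point): point on the pot's axis at rim height (80 mm above its origin). The tumbler first touches the ribs with its flange about 20 mm above this; they then yield, the push growing steadily to roughly 7 N at a gap of 7 mm (4 N at 13, 9 N at 2, varying with friction), and friction holds the tumbler firmly enough to lift the pot by it. Gap flange underside to rim: about 7 mm is right (2 to 13 is good); at 0 it is jammed.
- tray: fixed cardboard tray, 120 x 226 x 40 mm outside, walls and floor 5 mm, with one divider across its long side making two compartments of 110 x 105 mm, side by side along its own y. Origin: centre of its underside. One compartment holds a finished pair as an example, the other is empty but for a card pad.
- pad: white card pad, 84 x 84 x 4 mm, fixed on the floor of the tray's empty compartment, in its middle. Origin: centre of its underside.
- pad_top (a point): centre of the pad's upper face, 9 mm above the table: the pair goes here
- sample: finished pair, fixed, in the other compartment on a pad of its own: shows the right gap; 128 mm tall with its pad. Origin: centre of the pad's underside.
- mug_01: white mug, 95 mm tall, loose bystander near the table's front edge. Origin on the underside.
- mug_05: white mug, 95 mm tall, loose bystander near the table's front edge on the right. Origin on the underside.
- mug_30: white mug, 95 mm tall, loose bystander behind the work. Origin on the underside.
- mug_38: white mug, 95 mm tall, loose bystander behind the work. Origin on the underside.
- tape: roll of clear packing tape lying flat, 98 mm diameter, 45 mm tall, loose bystander. Origin on the underside.
Not all that is in view belongs to the job. What is shaped like the cup but purple or yellow is not meant.

How it is judged (in metres and radians):
On the way, in this order (a step that is already met when the one before it is completed fails the run):
1. the tumbler is nested upright in the pot, flange 2 to 13 mm above the rim, the pot still standing on the table (z of cup_flange in the frame of pot_rim between 0.002 and 0.013 m and horizontal distance between cup_flange and pot_rim below 0.005 m and angle between the z axis of cup and the z axis of pot, either way round below 0.1 rad and height (world z) of pot below 0.005 m), for 0.2 s.
2. the pot is lifted with the tumbler in it (height (world z) of pot above 0.03 m and distance between cup_flange and pot_rim below 0.015 m), for 0.1 s.
At the end, for the whole second after the job is handed in: The pot stands upright and still on the pad in the tray's empty compartment, its axis within 30 mm of the pad's centre, with the tumbler nested straight in it, flange underside 2 to 13 mm above the pot's rim (z of cup_flange in the frame of pot_rim between 0.002 and 0.013 m and horizontal distance between cup_flange and pot_rim below 0.005 m and angle between the z axis of cup and the z axis of pot, either way round below 0.1 rad and horizontal distance between pot and pad_top below 0.03 m and z of pot in the frame of pad_top between -0.003 and 0.003 m and angle between pot's own z axis and vertical below 0.08 rad and linear speed of each of pot, cup below 0.02 m/s); the robot touches nothing.
It fails at once if the tumbler is driven down until its flange sits on the pot's rim (jammed) (horizontal distance between cup_flange and pot_rim below 0.01 m and z of cup_flange in the frame of pot_rim below 0.0008 m).
It fails at once if the pot is dropped into the tray (faster than 0.35 m/s just above the pad) instead of set down (horizontal distance between pot and pad_top below 0.06 m and z of pot in the frame of pad_top below 0.006 m and linear speed of pot above 0.35 m/s).
It fails at once if a mug or the roll of tape is moved by more than 30 mm or tipped over (distance of any of mug_01, mug_05, mug_30, mug_38, tape from where it was at the start of the episode above 0.03 m or angle between any of mug_01, mug_05, mug_30, mug_38, tape's own z axis and vertical above 0.5 rad).
It also fails if it takes over 51 s, if anything falls off the work surface, if the arm or the gripper's body presses on something with over 40 N, if the wrist force passes 120 N, or if a joint passes its speed limit or range.

## Working session

There is one attempt and no reset: what is moved stays moved. The work goes in short steps, Python scripts to look and compute and a tool call to move; the robot and the scene stay as the last step left them, time stands still between calls to the robot, and variables do not carry over. Pictures are saved under pics/ and viewed, at most 10 in all, crops included, and the job is handed in when it is done.

Besides the shell and the picture viewer there is one more tool, called by a JSON object that holds its "api" and its "payload", one argument or row to a line. servo_tool: Moves the arm, as the interface text tells. Its arguments: {"type":"object","properties":{"commands":{"type":"array"},"newtons":{"type":"number"}},"required":["commands"]}

```bash
mkdir -p pics; cat > h.py <<'E'
import numpy as np, cv2, pickle
from cell import bot
def grab(n,tag):
    f=bot.grab_frame(n); pickle.dump(f,open(f'{tag}.pkl','wb')); return f
def load(tag): return pickle.load(open(f'{tag}.pkl','rb'))
def K(f):
    h=f['img'].shape[0]; F=h/2/np.tan(np.radians(f['fovy'])/2)
    return np.array([[F,0,f['cx']],[0,F,f['cy']],[0,0,1]])
def ray(f,px):
    p=cv2.undistortPoints(np.float64(px).reshape(-1,1,2),K(f),np.array(f['D'],float)).reshape(-1,2)
    R=np.array(f['R']);t=np.array(f['t'])
    d=np.c_[p,np.ones(len(p))]@R
    return -R.T@t,d
def plane(f,px,z):
    c,d=ray(f,px); return c+d*((z-c[2])/d[:,2])[:,None]
def cloud(f):
    h,w=f['range_z'].shape; v,u=np.mgrid[:h,:w]
    c,d=ray(f,np.c_[u.ravel(),v.ravel()])
    return (c+d*f['range_z'].ravel()[:,None]).reshape(h,w,3)
def proj(f,X):
    return cv2.projectPoints(np.float64(X).reshape(-1,1,3),cv2.Rodrigues(np.array(f['R'],float))[0],np.array(f['t'],float),K(f),np.array(f['D'],float))[0].reshape(-1,2)
def save(f,tag,crop=None,s=1):
    im=f['img'][:,:,::-1]
    if crop: a,b,c,d=crop; im=im[b:d,a:c]
    cv2.imwrite(f'pics/{tag}.png',cv2.resize(im,None,fx=s,fy=s,interpolation=cv2.INTER_CUBIC))
E
python3 - <<'E'
from h import *
a=grab('scene','s0');b=grab('top','t0');
im=np.vstack([a['img'],b['img']])[:,:,::-1]
cv2.imwrite('pics/a.png',cv2.resize(im,None,fx=.78,fy=.78)) 
save(a,'s0',s=1.5);save(b,'t0',s=1.5)
for f in(a,b): print(f['fovy'],f['D'],-np.array(f['R']).T@f['t'])
print(bot.state())
E
```

```text
45.24130893623908 [-0.08944256  0.          0.          0.          0.        ] [ 84.01181875 898.02343324 841.55802212]
53.518361938923285 [-0.06836646  0.          0.          0.          0.        ] [ 309.64425609  -60.8940514  1032.37102935]
{'clock': 0.1, 'joint_positions': array([-1.36180149e+00,  1.16460968e-01,  1.44221841e+00, -1.19388120e-05,
        1.58400505e+00, -3.78112294e-02]), 'qvel': array([-0.00069606, -0.00231126, -0.00151683,  0.00184991,  0.00076903,
        0.00044824]), 'tau': array([ 1.22043773e-03, -7.33663487e+01, -6.33789611e+01, -1.10796782e-04,
        5.28630568e-03,  1.14890719e-05]), 'tool_pos': array([ 164.85171325, -654.37701941,  230.60813891]), 'eef_rot': array([-3.11662395e+00, -3.86564843e-01,  1.65233501e-04]), 'ft_force': array([0.56635066, 0.23873253, 0.23178011]), 'wrist_torque': array([0.04512243, 0.01647056, 0.04709837]), 'grip_force': 0.0, 'finger_gap': 85.23588020064503}
```

View pics/s0.png

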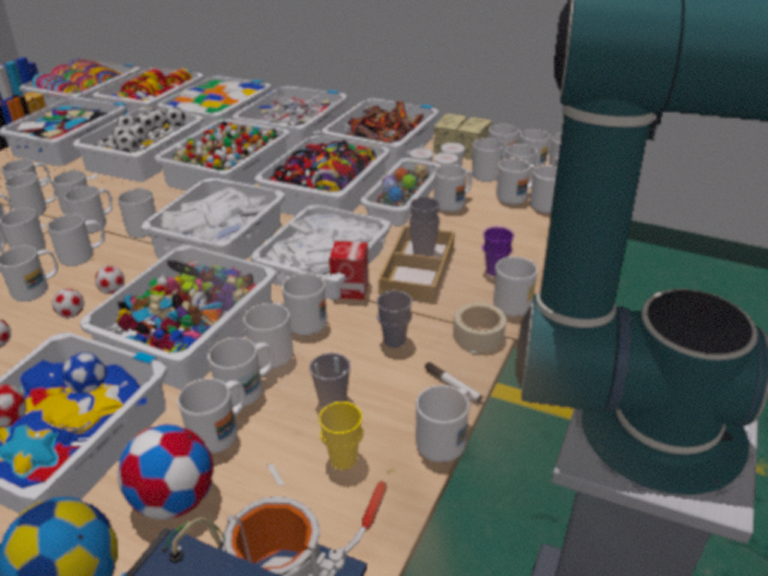

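View pics/t0.png

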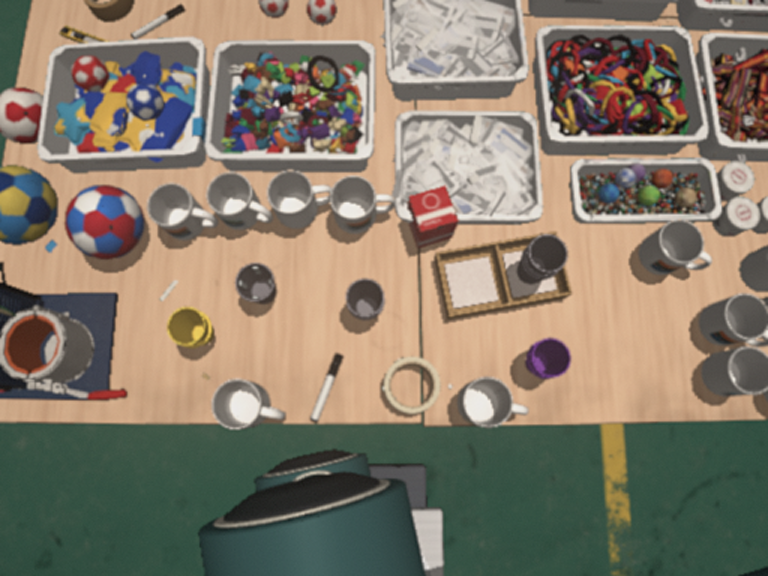

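The scene shows two grey candidates: A at top (256,283)/scene (330,378), and B at top (365,300)/scene (395,315), both in 1.5x pixels. The yellow one (190,327) and the purple one (548,357) are decoys. The empty tray compartment is at top (470,280). I'll enlarge A and B next.

```bash
python3 - <<'E'
from h import *
a=load('s0');b=load('t0')
c1=cv2.resize(a['img'][185:290,195:300],None,fx=3.8,fy=3.8,interpolation=cv2.INTER_CUBIC)
c2=cv2.resize(b['img'][165:225,150:270],None,fx=3.3,fy=3.3,interpolation=cv2.INTER_CUBIC)
o=np.zeros((400,800,3),np.uint8);o[:c1.shape[0],:c1.shape[1]]=c1;o[:c2.shape[0],400:400+c2.shape[1]]=c2[:,:400]
cv2.imwrite('pics/c.png',o[:,:,::-1])
# height profiles from depth
for n,f in(('s',a),('t',b)):
    P=cloud(f)
    print(n,(f['range_z']>0).mean())
    for name,px in((('A',(171,189)),('B',(243,200)),('tape',(274,257)),('tray',(313,187))) if n=='t' else (('A',(220,252)),('B',(263,213)))):
        u,v=px; q=P[v-28:v+29,u-22:u+23].reshape(-1,3); q=q[q[:,2]>15]
        if len(q): print(name,len(q),np.percentile(q[:,2],[50,95,99]).round(1),np.median(q[q[:,2]>np.percentile(q[:,2],90)],0).round(1))
E
```

```text
s 0.995849609375
A 1092 [69.2 94.5 97.3] [466.2 248.8  94.5]
B 974 [ 60.1  95.8 301.3] [497.7 -26.4  95.8]
t 0.9960784912109375
A 460 [ 64.1  81.8 473.3] [526.2 157.   81.8]
B 440 [  68.2   97.5 1032.4] [481.1 -49.9  97.6]
tape 546 [  44.3   47.9 1032.4] [334.9 -82.4  47.9]
tray 516 [  36.2   43.  1032.4] [ 496.5 -179.9   43. ]
```

View pics/c.png

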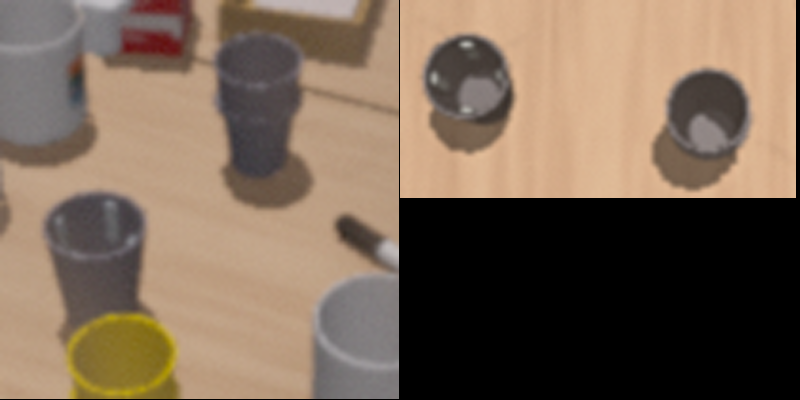

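The crop shows A is the flangeless pot, with glints of the ribs inside its mouth and about 81 mm tall. B is the flanged tumbler, about 96 mm tall and tapered, with a ring. Next I'll fit both rims and the tray.

```bash
python3 - <<'E'
from h import *
from scipy.optimize import least_squares
a=load('s0');b=load('t0')
PA,PB=cloud(a),cloud(b)
def fit(q):
    r=least_squares(lambda p:np.hypot(q[:,0]-p[0],q[:,1]-p[1])-p[2],[*q[:,:2].mean(0),32],loss='soft_l1',f_scale=1.5); return r.x.round(1)
for name,h,c in(('cup',95,(498,-38)),('pot',80,(518,136))):
  for n,P,f in(('scene',PA,a),('top',PB,b)):
    q=P.reshape(-1,3); d=np.hypot(q[:,0]-c[0],q[:,1]-c[1])
    m=(d<55)&(q[:,2]>h-9)&(q[:,2]<h+9); q=q[m]; print(name,n,len(q),fit(q),np.median(q[:,2]),(q.min(0)+q.max(0))[:2]/2)
# silhouette in top: pixels whose region z>15 near object -> outer contour rim circle via mask
g=b['img'].astype(int)
for name,(u,v),h in(('cup',(243,200),95),('pot',(171,189),80)):
    hsv=cv2.cvtColor(b['img'],cv2.COLOR_RGB2HSV)
    m=((PB[:,:,2]>h-12)&(PB[:,:,2]<h+12)).astype(np.uint8); M=np.zeros_like(m); M[v-30:v+30,u-30:u+30]=1
    cs=max(cv2.findContours(m*M,0,1)[0],key=cv2.contourArea)
    W=plane(b,cs.reshape(-1,2),h); print(name,'sil',fit(W), cv2.minEnclosingCircle(W[:,:2].astype(np.float32)))
# tray : wall tops z~40
z=PB[:,:,2]; M=np.zeros(z.shape,np.uint8); M[150:220,285:385]=1
m=((z>30)&(z<46)).astype(np.uint8)*M
cs=np.vstack(cv2.findContours(m,0,1)[0]).reshape(-1,2)
print('tray rect',cv2.minAreaRect(plane(b,cs,40)[:,:2].astype(np.float32)))
m=(g.min(2)>165)&(z<25)&(z>-5)&(M>0)
n,l,s,ce=cv2.connectedComponentsWithStats(m.astype(np.uint8))
for i in range(1,n):
    if s[i,4]>100:
        ys,xs=np.where(l==i);W=plane(b,np.c_[xs,ys],9); print('white',s[i],cv2.minAreaRect(W[:,:2].astype(np.float32)),np.median(z[l==i]))
# everything >100 mm high / bystanders: coarse height map
q=PB.reshape(-1,3)
print(bot.state()['clock'])
E
```

```text
cup scene 168 [502.5 -30.9  30.5] 92.1373627904232 [502.8976091  -31.66003316]
cup top 136 [502.7 -30.   30.7] 94.79925505185446 [503.44138358 -29.90438222]
pot scene 185 [533.9 159.2  31.7] 77.83016118300918 [534.33078966 157.44999282]
pot top 117 [534.5 157.4  31.5] 79.48194485570468 [535.86640788 156.41883802]
cup sil [503.3 -30.   31.6] ((503.3796691894531, -30.01917839050293), 32.77561950683594)
pot sil [535.4 158.1  33.7] ((534.556396484375, 158.29412841796875), 35.27507781982422)
tray rect ((571.1517333984375, -271.0533752441406), (153.68377685546875, 233.3296661376953), 9.589876174926758)
white [297 172  35  33 861] ((547.49951171875, -223.87899780273438), (82.7406005859375, 82.92149353027344), 9.718279838562012) 9.323960139621363
0.1
```

```bash
cat >> h.py <<'E'
def goto(x,y,z):
    s=bot.state(); R=cv2.Rodrigues(s['eef_rot'])[0]
    d=R.T@(np.array([x,y,z])-s['tool_pos']); print('clk',round(s['clock'],2),'pos',s['tool_pos'].round(1),'F',s['ft_force'].round(1),'gap',round(s['finger_gap'],1),'units',(d/25).round(3),'xax',R[:,0].round(3),'rows',np.linalg.norm(d)/41.7)
E
python3 -c "
from h import *
goto(503,-30.3,230)"
```

```text
clk 0.1 pos [ 164.9 -654.4  230.6] F [0.6 0.2 0.2] gap 85.2 units [ 19.215 -20.902   0.048] xax [0.97  0.244 0.   ] rows 17.021594893591676
```

{"api": "servo_tool", "payload": {
  "commands": [
    [1,19.2,-20.9,0,0],
    [1,19.2,-20.9,0,0],
    [1,19.2,-20.9,0,0],
    [1,19.2,-20.9,0,0],
    [1,19.2,-20.9,0,0],
    [1,19.2,-20.9,0,0],
    [1,19.2,-20.9,0,0],
    [1,19.2,-20.9,0,0],
    [1,19.2,-20.9,0,0],
    [1,19.2,-20.9,0,0],
    [1,19.2,-20.9,0,0],
    [1,19.2,-20.9,0,0],
    [1,19.2,-20.9,0,0],
    [1,19.2,-20.9,0,0],
    [1,19.2,-20.9,0,0],
    [1,19.2,-20.9,0,0],
    [1,19.2,-20.9,0,0],
    [1,19.2,-20.9,0,0],
    [1,19.2,-20.9,0,0],
    [1,19.2,-20.9,0,0]
  ],
  "newtons": 50
}}

```text
clock: 1.77
tool_pos: [502.5, -30.6, 230.9]
eef_rot: [3.118, 0.388, -0.001]
ft_force: [0.3, -0.5, -0.1]
finger_gap: 85.4
grip_force: 0.0
```

```bash
python3 - <<'E'
from h import *
goto(503,-30.3,62)
w=grab('wrist','w0');save(w,'w0',s=1.5)
print(-np.array(w['R']).T@w['t'],proj(w,[[503,-30.3,95],[503,-30.3,0]]))
E
```

```text
clk 1.77 pos [502.5 -30.6 230.9] F [ 0.3 -0.5 -0.1] gap 85.4 units [ 0.028 -0.007  6.758] xax [ 0.969  0.245 -0.001] rows 4.051481997235442
[585.32826888 -10.58092407 372.92916253] [[252.37691124 184.65024409]
 [252.62004516 164.04977254]]
```

View pics/w0.png

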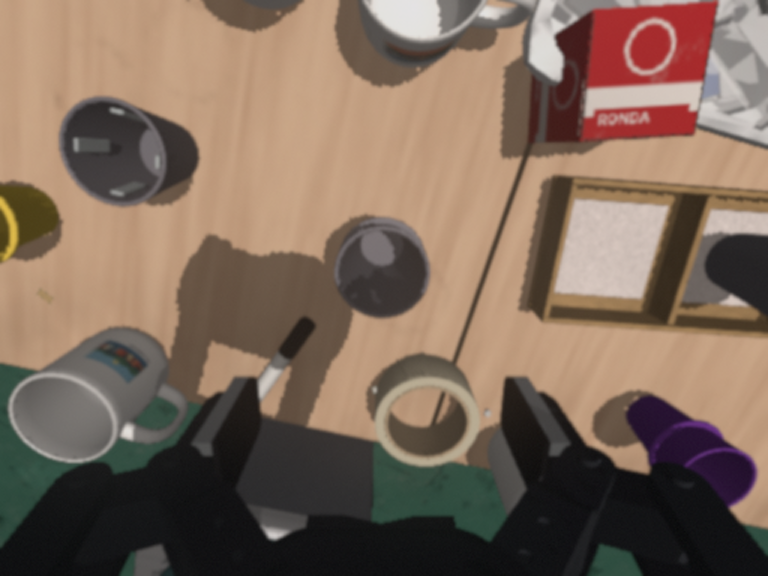

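The wrist view shows the tumbler rim at about (382,268), the pot with its ribs at (112,150) and the pad at (612,248), all in 1.5x pixels. I'll refine these with the wrist data.

```bash
python3 - <<'E'
from h import *
from scipy.optimize import least_squares
def fit(q):
    return least_squares(lambda p:np.hypot(q[:,0]-p[0],q[:,1]-p[1])-p[2],[*q[:,:2].mean(0),32],loss='soft_l1',f_scale=1).x.round(1)
w=load('w0');P=cloud(w)
for n,c,h in(('cup',(503,-30),95),('pot',(535,158),80)):
    d=np.hypot(P[:,:,0]-c[0],P[:,:,1]-c[1]); m=(d<45)&(abs(P[:,:,2]-h)<6)
    q=P[m]; print(n,m.sum(),fit(q),np.median(q[:,2]),(q.min(0)+q.max(0))/2)
    m2=(d<60)&(P[:,:,2]>h-12)&(P[:,:,2]<h+8)
    cs=max(cv2.findContours(m2.astype(np.uint8),0,1)[0],key=cv2.contourArea).reshape(-1,2)
    print(' sil',fit(plane(w,cs,h)))
m=(w['img'].min(2)>150)&(abs(P[:,:,2]-9)<6)&(np.hypot(P[:,:,0]-547,P[:,:,1]+224)<60)
ys,xs=np.where(m);print('pad',m.sum(),cv2.minAreaRect(plane(w,np.c_[xs,ys],9)[:,:2].astype(np.float32)),np.median(P[m][:,2]))
E
```

```text
cup 765 [507.1 -31.4  30.8] 94.37362658654922 [506.41823727 -31.47788219  92.96361474]
 sil [506.7 -31.6  32.3]
pot 1230 [538.3 157.6  32.1] 79.03475989872504 [537.92325642 158.39761894  77.98935455]
 sil [538.5 157.   34.5]
pad 3740 ((550.8790283203125, -225.77108764648438), (83.21914672851562, 79.633056640625), 9.846885681152344) 8.345340002513979
```

{"api": "servo_tool", "payload": {
  "commands": [
    [1,0.1,0.03,1,0],
    [1,0.1,0.03,2.3,0],
    [1,0.1,0.03,3.6,0],
    [1,0.1,0.03,4.8,0],
    [1,0.1,0.03,5.6,0],
    [1,0.1,0.03,6.2,0],
    [1,0.1,0.03,6.6,0],
    [1,0.1,0.03,6.75,0],
    [1,0.1,0.03,6.75,0],
    [0,0.1,0.03,6.75,0],
    [-0.5,0.1,0.03,6.75,0],
    [-1,0.1,0.03,6.75,0],
    [-1,0.1,0.03,6.75,0],
    [-1,0.1,0.03,6.75,0],
    [-1,0.1,0.03,6.75,0],
    [-1,0.1,0.03,6.75,0],
    [-1,0.1,0.03,6.75,0],
    [-1,0.1,0.03,6.75,0],
    [-1,0.1,0.03,6.75,0]
  ],
  "newtons": 50
}}

```text
clock: 3.4
tool_pos: [506.3, -30.9, 64.7]
eef_rot: [3.117, 0.387, 0.005]
ft_force: [-2.4, 0.1, 10.3]
finger_gap: 62.7
grip_force: 52.7
```

{"api": "servo_tool", "payload": {
  "commands": [
    [-1,0,0,-0.2,0],
    [-1,0,0,-0.6,0],
    [-1,0,0,-1.2,0],
    [-1,0,0,-2,0],
    [-1,0,0,-3,0],
    [-1,0,0,-4,0],
    [-1,0,0,-5,0],
    [-1,0,0,-5.8,0],
    [-1,0,0,-6.4,0],
    [-1,0,0,-6.4,0],
    [-1,0,0,-6.4,0],
    [-1,0,0,-6.4,0]
  ]
}}

```text
clock: 4.4
tool_pos: [505.0, -30.7, 221.4]
eef_rot: [-3.117, -0.387, 0.002]
ft_force: [-0.0, 0.9, -1.3]
finger_gap: 62.1
grip_force: 54.6
```

```bash
python3 - <<'E'
from h import *
from scipy.optimize import least_squares
def fit(q):
    return least_squares(lambda p:np.hypot(q[:,0]-p[0],q[:,1]-p[1])-p[2],[*q[:,:2].mean(0),32],loss='soft_l1',f_scale=1).x.round(1)
goto(540,158,221)
w=grab('wrist','w1');save(w,'w1',s=1.5);P=cloud(w)
s=bot.state(); t=s['tool_pos']
d=np.hypot(P[:,:,0]-t[0],P[:,:,1]-t[1]); m=(d<45)&(P[:,:,2]>t[2]+10)&(P[:,:,2]<t[2]+60)
z=P[m][:,2];print(np.percentile(z,[2,25,50,75,98]))
E
```

```text
clk 4.4 pos [505.  -30.7 221.4] F [-0.   0.9 -1.3] gap 62.1 units [ 3.203 -6.977  0.016] xax [ 0.97   0.244 -0.001] rows 4.602576199175603
[232.24757603 241.97783714 250.58432593 258.89101036 279.98823323]
```

View pics/w1.png

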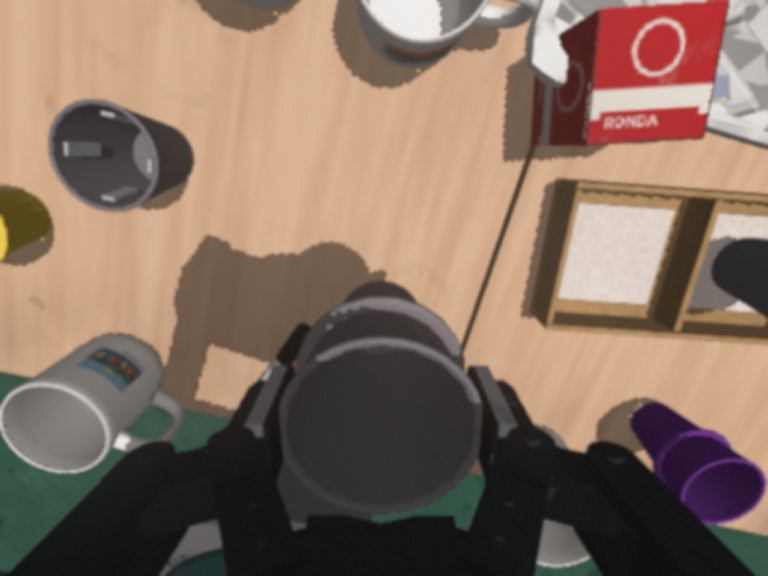

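The picture shows the tumbler held between the pads, rim centred near (382,425), with the flange clear below at (382,330). I'll measure its rim against the pot's rim in this same view.

```bash
python3 - <<'E'
from h import *
from scipy.optimize import least_squares
def fit(q):
    return least_squares(lambda p:np.hypot(q[:,0]-p[0],q[:,1]-p[1])-p[2],[*q[:,:2].mean(0),32],loss='soft_l1',f_scale=1).x.round(1)
w=load('w1');P=cloud(w);g=w['img'].max(2)
# far (image-upper) rim of held cup: per column the edge row where depth jumps between rim and what lies behind it
pts=[]
for u in range(200,310,6):
    col=P[190:345,u]; 
    # nearest surface: first row from below upward where depth jumps
    r=w['range_z'][190:345,u]; 
    j=[i for i in range(len(r)-1) if r[i]-r[i+1]>6 and P[190+i+1,u,2]>235]
    if j: i=j[-1]+1; pts.append((u,190+i,*P[190+i,u].round(1), *P[191+i,u].round(1)))
for p in pts: print(p)
d=np.hypot(P[:,:,0]-538,P[:,:,1]-158); m=(d<45)&(abs(P[:,:,2]-80)<6);q=P[m]
print('pot',m.sum(),fit(q),np.median(q[:,2]))
m2=(d<60)&(P[:,:,2]>68)&(P[:,:,2]<88)
cs=max(cv2.findContours(m2.astype(np.uint8),0,1)[0],key=cv2.contourArea).reshape(-1,2)
print(' sil',fit(plane(w,cs,80)))
E
```

```text
(200, 252, np.float64(587.9), np.float64(-10.8), np.float64(363.4), np.float64(518.4), np.float64(-3.7), np.float64(252.5))
(206, 344, np.float64(512.9), np.float64(-14.2), np.float64(294.3), np.float64(512.3), np.float64(-14.3), np.float64(294.2))
(212, 344, np.float64(512.6), np.float64(-16.1), np.float64(293.6), np.float64(513.5), np.float64(-16.1), np.float64(294.8))
(218, 344, np.float64(513.2), np.float64(-17.9), np.float64(293.7), np.float64(514.5), np.float64(-17.9), np.float64(295.3))
(224, 343, np.float64(587.9), np.float64(-10.8), np.float64(363.4), np.float64(514.4), np.float64(-19.7), np.float64(294.5))
(230, 343, np.float64(587.9), np.float64(-10.8), np.float64(363.4), np.float64(514.7), np.float64(-21.5), np.float64(294.3))
(236, 276, np.float64(587.9), np.float64(-10.8), np.float64(363.4), np.float64(481.2), np.float64(-26.2), np.float64(211.5))
(248, 306, np.float64(587.9), np.float64(-10.8), np.float64(363.4), np.float64(478.1), np.float64(-35.2), np.float64(232.4))
(266, 243, np.float64(587.9), np.float64(-10.8), np.float64(363.4), np.float64(489.3), np.float64(-45
[... 270 characters left out ...]
6))
(284, 344, np.float64(518.5), np.float64(-38.2), np.float64(293.9), np.float64(518.4), np.float64(-38.2), np.float64(294.2))
(290, 344, np.float64(519.2), np.float64(-39.9), np.float64(294.2), np.float64(519.4), np.float64(-39.8), np.float64(294.8))
(296, 344, np.float64(519.2), np.float64(-42.0), np.float64(293.7), np.float64(519.6), np.float64(-41.7), np.float64(294.5))
(302, 344, np.float64(520.4), np.float64(-43.5), np.float64(294.4), np.float64(519.6), np.float64(-43.8), np.float64(294.0))
(308, 271, np.float64(587.9), np.float64(-10.8), np.float64(363.4), np.float64(511.6), np.float64(-59.2), np.float64(237.5))
pot 1306 [538.3 157.5  32.1] 79.11553934729162
 sil [538.5 156.8  34.6]
```

```bash
python3 - <<'E'
from h import *
from scipy.optimize import least_squares
def fit(q,r):
    return least_squares(lambda p:np.hypot(q[:,0]-p[0],q[:,1]-p[1])-r,[*q[:,:2].mean(0)],loss='soft_l1',f_scale=1).x.round(1)
w=load('w1');P=cloud(w); t=bot.state()['tool_pos']
d=np.hypot(P[:,:,0]-t[0]-1.5,P[:,:,1]-t[1]);Z=P[:,:,2]
m=(d>26)&(d<37)&(Z>246)&(Z<258)&(P[:,:,0]>t[0]+15); q=P[m]
h,e=np.histogram(q[:,2],range(246,259));print(h)
top=q[(q[:,2]>248.5)&(q[:,2]<254)];print(len(top),fit(top,31.5), np.percentile(top[:,2],[10,50,90]))
k=(d>20)&(d<40)&(P[:,:,0]>t[0]+15)&(Z>185)&(Z<235);q=P[k];h,e=np.histogram(q[:,2],range(185,236,3));print(h,e[:-1])
# flange: radius vs height
for z in range(190,256,3):
    k=(abs(Z-z)<1.5)&(d<45)&(P[:,:,0]>t[0]+10)
    if k.sum()>5: print(z,k.sum(),np.percentile(np.hypot(P[k][:,0]-t[0]-2,P[k][:,1]-t[1]),[50,95]).round(1),end=' | ')
E
```

```text
[ 65  36  23  40 267 540 202  27  15  19  20  14]
1084 [505.7 -31.6] [250.38422211 251.44476186 252.41601936]
[ 33  24   7   0   0   0   0   0   0   3 938 259  90 114 127 161] [185 188 191 194 197 200 203 206 209 212 215 218 221 224 227 230]
190 23 [23.2 23.6] | 193 6 [23.8 24.1] | 214 25 [31.5 32.5] | 217 1181 [29.9 32.1] | 220 133 [27.2 30.8] | 223 97 [27.3 27.9] | 226 126 [27.7 28.3] | 229 154 [28.1 33.2] | 232 176 [28.5 38.1] | 235 227 [28.9 42.8] | 238 231 [29.3 42.7] | 241 253 [29.6 42.8] | 244 263 [30.  42.7] | 247 226 [30.4 43.4] | 250 698 [30.5 38.9] | 253 642 [30.8 39.4] |
```

{"api": "servo_tool", "payload": {
  "commands": [
    [-1,0.6,-1.4,0,0],
    [-1,1.3,-2.9,0,0],
    [-1,2.0,-4.5,0,0],
    [-1,2.6,-5.8,0,0],
    [-1,3.0,-6.7,0,0],
    [-1,3.1,-7.01,0.5,0],
    [-1,3.1,-7.01,1.2,0],
    [-1,3.1,-7.01,1.8,0],
    [-1,3.1,-7.01,2.2,0],
    [-1,3.1,-7.01,2.2,0],
    [-1,3.1,-7.01,2.2,0],
    [-1,3.1,-7.01,2.2,0]
  ]
}}

```text
clock: 5.45
tool_pos: [537.9, 157.8, 168.2]
eef_rot: [-3.118, -0.386, -0.001]
ft_force: [-0.2, 0.6, -0.2]
finger_gap: 63.0
grip_force: 54.7
```

```bash
cat >> h.py <<'E'
from scipy.optimize import least_squares
def fit(q,r):
    return least_squares(lambda p:np.hypot(q[:,0]-p[0],q[:,1]-p[1])-r,[*q[:,:2].mean(0)],loss='soft_l1',f_scale=1).x.round(1)
def ring(P,c,z,r,tol=3,cond=None):
    d=np.hypot(P[:,:,0]-c[0],P[:,:,1]-c[1]); m=(abs(d-r)<6)&(abs(P[:,:,2]-z)<tol)
    if cond is not None: m&=cond
    q=P[m]
    return m.sum(), fit(q,r) if m.sum()>10 else None, np.median(q[:,2]).round(1)
E
python3 - <<'E'
from h import *
goto(538,158,93.8)
t=bot.state()['tool_pos']; w=grab('wrist','w2');b=grab('top','t2');a=grab('scene','s2')
for n,f,r in(('wrist',w,0),('top',b,0),('scene',a,0)):
    P=cloud(f)
    print(n,'cup',ring(P,t+[1,-1,0],t[2]+30.3,31.2,cond=(P[:,:,0]>t[0]+12) if n=='wrist' else None),'flange',ring(P,t+[1,-1,0],t[2]-3,32,4),'pot',ring(P,(536,158),80,32.5))
o=np.zeros((400,800,3),np.uint8)
p=proj(a,t)[0].astype(int);o[:,:400]=cv2.resize(a['img'][p[1]-50:p[1]+50,p[0]-50:p[0]+50],(400,400))
p=proj(w,t-[0,0,60])[0].astype(int);print(p)
o[:,400:]=cv2.resize(w['img'][150:350,156:356],(400,400))
cv2.imwrite('pics/d2.png',o[:,:,::-1])
E
```

```text
clk 5.45 pos [537.9 157.8 168.2] F [-0.2  0.6 -0.2] gap 63.0 units [ 0.004 -0.005  2.977] xax [0.97  0.244 0.001] rows 1.7845237400039484
wrist cup (np.int64(1207), array([538.9, 157. ]), np.float64(198.3)) flange (np.int64(2289), array([538.9, 156.6]), np.float64(164.5)) pot (np.int64(542), array([538.8, 158.9]), np.float64(79.7))
top cup (np.int64(19), array([534.9, 156.5]), np.float64(199.1)) flange (np.int64(3), None, np.float64(164.4)) pot (np.int64(28), array([534.8, 158. ]), np.float64(80.5))
scene cup (np.int64(51), array([534.9, 157.8]), np.float64(198.9)) flange (np.int64(112), array([537.1, 156.5]), np.float64(165.5)) pot (np.int64(83), array([534.6, 159.6]), np.float64(80.2))
[252 214]
```

View pics/d2.png

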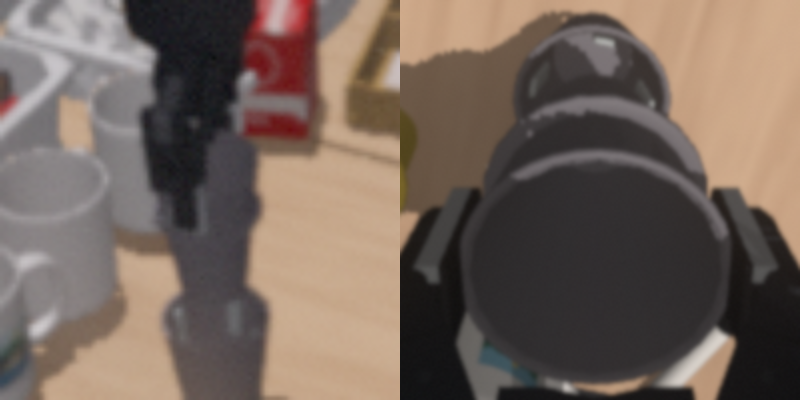

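All three views put the tumbler over the pot mouth about 1.6 mm low in y, so I'll correct that and descend to first rib contact.

{"api": "servo_tool", "payload": {
  "commands": [
    [-1,0.015,-0.06,0.3,0],
    [-1,0.015,-0.06,0.8,0],
    [-1,0.015,-0.06,1.3,0],
    [-1,0.015,-0.06,1.7,0],
    [-1,0.015,-0.06,2.05,0],
    [-1,0.015,-0.06,2.3,0],
    [-1,0.015,-0.06,2.4,0],
    [-1,0.015,-0.06,2.4,0],
    [-1,0.015,-0.06,2.4,0]
  ]
}}

```text
clock: 6.35
tool_pos: [537.8, 159.7, 107.7]
eef_rot: [3.118, 0.387, 0.0]
ft_force: [0.2, -0.7, -0.1]
finger_gap: 62.6
grip_force: 54.7
```

```bash
cat > gap.py <<'E'
from h import *
import sys
s=bot.state(); print(s['ft_force'].round(1),s['tool_pos'].round(1),s['finger_gap'])
t=s['tool_pos']; zp=float(sys.argv[1]) if len(sys.argv)>1 else 80; pc=np.array([float(sys.argv[2]),float(sys.argv[3])]) if len(sys.argv)>2 else np.array([536,158])
for n in('wrist','top','scene'):
    f=grab(n,n+'_l');P=cloud(f)
    print(n,'cup',ring(P,t+[1,0,0],t[2]+30.3,31.2,4,cond=(P[:,:,0]>t[0]+12) if n=='wrist' else None),'pot',ring(P,pc,zp,32.5,2.5))
    if n!='top':
        d=np.hypot(P[:,:,0]-pc[0],P[:,:,1]-pc[1]); m=(d<42)&(d>25)
        h,e=np.histogram(P[:,:,2][m],np.arange(t[2]-36,t[2]+36,3)); print(dict(zip(e[:-1].round(0).astype(int).tolist(),h.tolist())))
E
python3 gap.py
```

```text
[ 0.2 -0.7 -0.1] [537.8 159.7 107.7] 62.55695002008731
wrist cup (np.int64(1225), array([538.8, 158.8]), np.float64(137.9)) pot (np.int64(669), array([538.8, 158.9]), np.float64(79.7))
{72: 92, 75: 67, 78: 617, 81: 48, 84: 0, 87: 0, 90: 0, 93: 3, 96: 17, 99: 57, 102: 1367, 105: 294, 108: 302, 111: 428, 114: 579, 117: 701, 120: 789, 123: 859, 126: 958, 129: 970, 132: 1019, 135: 1781, 138: 1623}
top cup (np.int64(10), None, np.float64(137.7)) pot (np.int64(11), array([534.1, 157.8]), np.float64(80.0))
scene cup (np.int64(65), array([535.2, 159.3]), np.float64(138.3)) pot (np.int64(60), array([535., 159.]), np.float64(80.4))
{72: 30, 75: 31, 78: 43, 81: 43, 84: 14, 87: 14, 90: 9, 93: 15, 96: 8, 99: 8, 102: 38, 105: 61, 108: 15, 111: 20, 114: 23, 117: 24, 120: 22, 123: 33, 126: 23, 129: 24, 132: 22, 135: 25, 138: 30}
```

Aligned, with a gap of about 21 mm and no force. Next I'll push in slow stages.

{"api": "servo_tool", "payload": {
  "commands": [
    [-1,0,0,0.1,0],
    [-1,0,0,0.2,0],
    [-1,0,0,0.28,0],
    [-1,0,0,0.34,0],
    [-1,0,0,0.4,0],
    [-1,0,0,0.4,0],
    [-1,0,0,0.4,0]
  ]
}}

```text
clock: 7.08
tool_pos: [537.7, 159.7, 97.6]
eef_rot: [3.118, 0.387, 0.0]
ft_force: [1.5, -0.3, 3.1]
finger_gap: 62.7
grip_force: 55.0
```

{"api": "servo_tool", "payload": {
  "commands": [
    [-1,0,0,0.04,0],
    [-1,0,0,0.08,0],
    [-1,0,0,0.12,0],
    [-1,0,0,0.14,0],
    [-1,0,0,0.14,0],
    [-1,0,0,0.14,0],
    [-1,0,0,0.14,0]
  ]
}}

```text
clock: 7.67
tool_pos: [537.9, 159.7, 94.6]
eef_rot: [-3.118, -0.387, -0.001]
ft_force: [-0.8, -0.8, 6.3]
finger_gap: 62.5
grip_force: 55.2
```

```bash
python3 gap.py
```

```text
[-0.8 -0.8  6.3] [537.9 159.7  94.6] 62.51240952068307
wrist cup (np.int64(1238), array([538.9, 158.8]), np.float64(124.6)) pot (np.int64(636), array([539., 159.]), np.float64(79.8))
{59: 58, 62: 64, 65: 57, 68: 58, 71: 49, 74: 35, 77: 205, 80: 437, 83: 10, 86: 48, 89: 1364, 92: 288, 95: 285, 98: 397, 101: 558, 104: 690, 107: 798, 110: 865, 113: 915, 116: 985, 119: 1008, 122: 1772, 125: 1654}
top cup (np.int64(7), None, np.float64(125.8)) pot (np.int64(6), None, np.float64(80.5))
scene cup (np.int64(64), array([535.2, 159.6]), np.float64(125.0)) pot (np.int64(74), array([535.1, 158. ]), np.float64(80.4))
{59: 17, 62: 21, 65: 17, 68: 20, 71: 19, 74: 32, 77: 27, 80: 57, 83: 9, 86: 8, 89: 52, 92: 47, 95: 19, 98: 21, 101: 25, 104: 29, 107: 21, 110: 27, 113: 24, 116: 23, 119: 21, 122: 24, 125: 40}
```

Gap is about 7.8 mm with the pot on the table. Now I'll lift the pair.

{"api": "servo_tool", "payload": {
  "commands": [
    [-1,0,0,-0.1,0],
    [-1,0,0,-0.3,0],
    [-1,0,0,-0.6,0],
    [-1,0,0,-1.0,0],
    [-1,0,0,-1.5,0],
    [-1,0,0,-2.1,0],
    [-1,0,0,-2.8,0],
    [-1,0,0,-3.5,0],
    [-1,0,0,-4.0,0],
    [-1,0,0,-4.4,0],
    [-1,0,0,-4.5,0],
    [-1,0,0,-4.5,0],
    [-1,0,0,-4.5,0]
  ]
}}

```text
clock: 8.9
tool_pos: [537.4, 159.6, 205.8]
eef_rot: [3.118, 0.387, -0.001]
ft_force: [-1.0, -0.6, -1.6]
finger_gap: 62.7
grip_force: 55.0
```

```bash
python3 gap.py 192
```

```text
[-1.  -0.6 -1.6] [537.4 159.6 205.8] 62.66104608313887
wrist cup (np.int64(1235), array([538.5, 158.7]), np.float64(235.9)) pot (np.int64(630), array([538.5, 158.9]), np.float64(190.9))
{170: 55, 173: 70, 176: 55, 179: 55, 182: 50, 185: 33, 188: 294, 191: 358, 194: 14, 197: 60, 200: 1409, 203: 311, 206: 369, 209: 503, 212: 606, 215: 719, 218: 812, 221: 871, 224: 941, 227: 995, 230: 983, 233: 1868, 236: 1549}
top cup (np.int64(21), array([498.6, 208.2]), np.float64(236.0)) pot (np.int64(11), array([534.5, 158.2]), np.float64(191.5))
scene cup (np.int64(66), array([534.4, 159.7]), np.float64(236.0)) pot (np.int64(74), array([535. , 157.7]), np.float64(191.5))
{170: 24, 173: 24, 176: 29, 179: 26, 182: 21, 185: 32, 188: 51, 191: 45, 194: 11, 197: 4, 200: 62, 203: 48, 206: 20, 209: 25, 212: 32, 215: 24, 218: 34, 221: 28, 224: 38, 227: 33, 230: 25, 233: 30, 236: 32}
```

The pair came up together: the pot rim is at 191 and the tumbler rim at 236, so the gap is about 8 mm. Next is the carry across to the tray.

{"api": "servo_tool", "payload": {
  "commands": [
    [-1,-0.1,0.4,0,0],
    [-1,-0.25,1.2,0,0],
    [-1,-0.5,2.3,0,0],
    [-1,-0.8,3.5,0,0],
    [-1,-1.05,4.8,0,0],
    [-1,-1.3,6.1,0,0],
    [-1,-1.6,7.4,0,0],
    [-1,-1.9,8.7,0,0],
    [-1,-2.2,10.0,0,0],
    [-1,-2.45,11.3,0,0],
    [-1,-2.7,12.5,0,0],
    [-1,-2.95,13.6,0,0],
    [-1,-3.15,14.4,0,0],
    [-1,-3.22,14.8,0,0],
    [-1,-3.25,14.97,0,0],
    [-1,-3.25,14.97,0,0],
    [-1,-3.25,14.97,0,0],
    [-1,-3.25,14.97,0,0]
  ]
}}

```text
clock: 10.55
tool_pos: [550.4, -222.1, 206.6]
eef_rot: [-3.117, -0.388, -0.0]
ft_force: [1.4, 0.0, -1.5]
finger_gap: 62.1
grip_force: 55.2
```

```bash
python3 gap.py 192 549 -224; python3 - <<'E'
from h import *
w=load('wrist_l');P=cloud(w)
goto(550.4,-223,105)
o=cv2.resize(w['img'],(768,576));cv2.imwrite('pics/d3.png',o[:,:,::-1])
E
```

```text
[ 1.4  0.  -1.5] [ 550.4 -222.1  206.6] 62.06073404684661
wrist cup (np.int64(1238), array([ 551.4, -223. ]), np.float64(236.6)) pot (np.int64(643), array([ 551.4, -222.8]), np.float64(191.7))
{171: 57, 174: 67, 177: 54, 180: 57, 183: 53, 186: 31, 189: 312, 192: 347, 195: 32, 198: 75, 201: 1409, 204: 324, 207: 360, 210: 503, 213: 614, 216: 734, 219: 804, 222: 868, 225: 941, 228: 996, 231: 1011, 234: 1875, 237: 1501}
top cup (np.int64(15), array([ 547.9, -221.9]), np.float64(236.8)) pot (np.int64(0), None, np.float64(nan))
scene cup (np.int64(69), array([ 547.2, -222.5]), np.float64(237.2)) pot (np.int64(52), array([ 548.4, -224.8]), np.float64(192.3))
{171: 16, 174: 18, 177: 13, 180: 21, 183: 17, 186: 21, 189: 27, 192: 35, 195: 14, 198: 6, 201: 19, 204: 36, 207: 18, 210: 11, 213: 14, 216: 24, 219: 13, 222: 27, 225: 17, 228: 25, 231: 16, 234: 30, 237: 31}
clk 10.7 pos [ 550.4 -222.3  206.7] F [-0.8  0.4 -1.3] gap 62.5 units [-0.007  0.028  4.067] xax [0.969 0.245 0.   ] rows 2.4380998775320992
  return _methods._mean(a, axis=axis, dtype=dtype,
  ret = ret.dtype.type(ret / rcount)
```

View pics/d3.png

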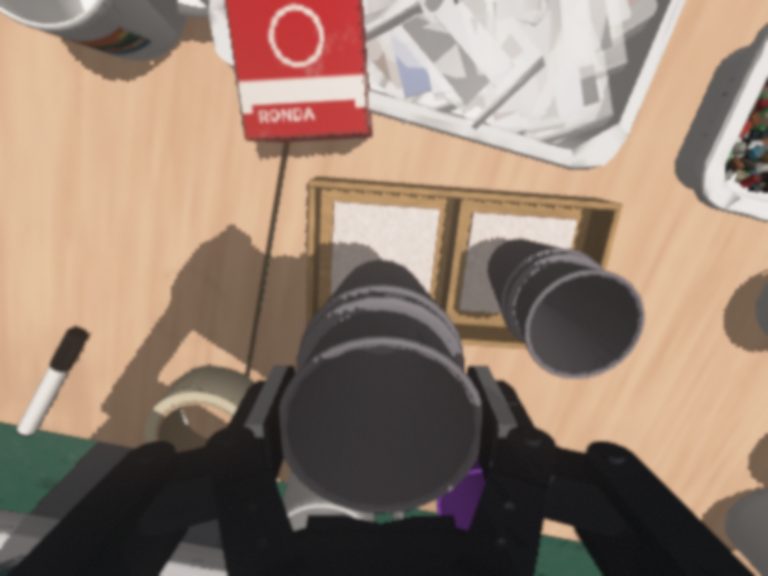

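The picture shows the pair centred over the empty compartment (pad at (385,240)), with the sample well clear at (580,320). Lowering now.

{"api": "servo_tool", "payload": {
  "commands": [
    [-1,0,0.02,0.3,0],
    [-1,0,0.02,0.9,0],
    [-1,0,0.02,1.6,0],
    [-1,0,0.02,2.3,0],
    [-1,0,0.02,2.9,0],
    [-1,0,0.02,3.3,0],
    [-1,0,0.02,3.6,0],
    [-1,0,0.02,3.8,0],
    [-1,0,0.02,3.92,0],
    [-1,0,0.02,4.0,0],
    [-1,0,0.02,4.0,0],
    [-1,0,0.02,4.0,0]
  ]
}}

```text
clock: 11.7
tool_pos: [550.6, -223.7, 107.1]
eef_rot: [3.117, 0.387, 0.001]
ft_force: [0.6, 0.4, -2.1]
finger_gap: 62.6
grip_force: 55.2
```

```bash
python3 gap.py 90 549 -224 2>/dev/null| grep -v '{'
```

```text
[ 0.6  0.4 -2.1] [ 550.6 -223.7  107.1] 62.57190197047401
wrist cup (np.int64(1233), array([ 551.6, -224.6]), np.float64(137.2)) pot (np.int64(426), array([ 551.7, -224.3]), np.float64(91.9))
top cup (np.int64(5), None, np.float64(136.7)) pot (np.int64(0), None, np.float64(nan))
scene cup (np.int64(55), array([ 547.7, -223.7]), np.float64(137.7)) pot (np.int64(30), array([ 547.9, -224. ]), np.float64(90.7))
```

{"api": "servo_tool", "payload": {
  "commands": [
    [-1,0,0,0.04,0],
    [-1,0,0,0.07,0],
    [-1,0,0,0.1,0],
    [-1,0,0,0.12,0],
    [-1,0,0,0.13,0],
    [-1,0,0,0.13,0],
    [-1,0,0,0.13,0]
  ]
}}

```text
clock: 12.43
tool_pos: [550.5, -223.6, 103.6]
eef_rot: [3.118, 0.387, 0.001]
ft_force: [-1.0, 1.9, 3.5]
finger_gap: 62.4
grip_force: 55.5
```

The force shows contact. I'll open gently, straight up afterwards.

{"api": "servo_tool", "payload": {
  "commands": [
    [0.45,0,0,0,0],
    [0.5,0,0,0,0],
    [0.6,0,0,0,0],
    [0.7,0,0,0,0],
    [0.85,0,0,0,0],
    [1,0,0,0,0],
    [1,0,0,0,0],
    [1,0,0,0,0],
    [1,0,0,0,0],
    [1,0,0,-0.3,0],
    [1,0,0,-0.9,0],
    [1,0,0,-1.8,0],
    [1,0,0,-2.9,0],
    [1,0,0,-4.0,0],
    [1,0,0,-5.0,0],
    [1,0,0,-5.5,0],
    [1,0,0,-5.5,0],
    [1,0,0,-5.5,0]
  ]
}}

```text
clock: 13.93
tool_pos: [550.5, -223.6, 240.8]
eef_rot: [3.117, 0.387, 0.001]
ft_force: [0.7, -0.1, -1.0]
finger_gap: 85.4
grip_force: 0.0
```

```bash
python3 - <<'E'
from h import *
s=bot.state(); print(s['clock'],s['tool_pos'],s['finger_gap'],s['ft_force'])
c=np.array([550,-223.5])
for n in('wrist','top','scene'):
    f=grab(n,n+'_f');P=cloud(f)
    print(n,ring(P,c,133.5,31.2,4),ring(P,c,89,32.5,3))
    if n!='top':
        d=np.hypot(P[:,:,0]-c[0],P[:,:,1]-c[1]);h,e=np.histogram(P[:,:,2][(d<42)&(d>25)],np.arange(70,145,3));print(dict(zip(e.tolist(),h.tolist())))
w=load('wrist_f');a=load('scene_f')
o=np.zeros((400,800,3),np.uint8)
p=proj(a,[550,-223,80])[0].astype(int);o[:,:400]=cv2.resize(a['img'][p[1]-50:p[1]+50,p[0]-50:p[0]+50],(400,400))
o[:300,400:]=cv2.resize(w['img'],(400,300));cv2.imwrite('pics/f.png',o[:,:,::-1])
E
```

```text
13.9333 [ 550.45404002 -223.59298339  240.83217749] 85.36097909088394 [ 0.69836644 -0.05606795 -0.99054355]
wrist (np.int64(854), array([ 551.9, -224. ]), np.float64(133.4)) (np.int64(162), array([ 552.1, -224. ]), np.float64(88.7))
{70: 1, 73: 0, 76: 0, 79: 0, 82: 0, 85: 29, 88: 148, 91: 17, 94: 23, 97: 297, 100: 133, 103: 75, 106: 108, 109: 115, 112: 110, 115: 126, 118: 126, 121: 130, 124: 128, 127: 133, 130: 285, 133: 544, 136: 0, 139: 0}
top (np.int64(0), None, np.float64(nan)) (np.int64(0), None, np.float64(nan))
scene (np.int64(87), array([ 547.1, -223.5]), np.float64(134.1)) (np.int64(50), array([ 548.3, -224. ]), np.float64(90.0))
{70: 11, 73: 12, 76: 23, 79: 15, 82: 16, 85: 20, 88: 28, 91: 16, 94: 7, 97: 13, 100: 30, 103: 21, 106: 24, 109: 17, 112: 30, 115: 27, 118: 30, 121: 29, 124: 24, 127: 39, 130: 29, 133: 42, 136: 17, 139: 0}
  return _methods._mean(a, axis=axis, dtype=dtype,
  ret = ret.dtype.type(ret / rcount)
```

View pics/f.png

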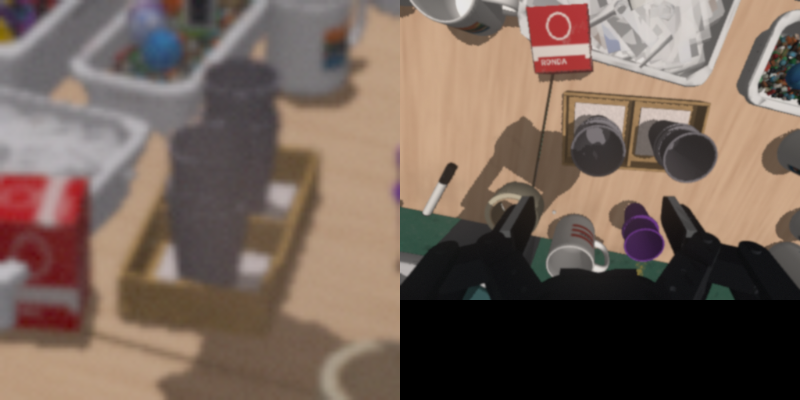

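The pair stands upright on the pad next to the sample, with the tumbler rim at 133.5 and the pot rim at about 89, so the gap is about 7 mm. The gripper is clear, so I'm handing in.

```bash
python3 -c "
from cell import bot
print(bot.sign_off())"
```

```text
the job is handed in; nothing more can be done
None
```

The tumbler is nested in the pot with a gap of about 7 mm, the pair stands released on the pad in the tray's empty compartment, and the job was handed in at about 14 s of the 51 s allowed; no verdict came back at hand-in.

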